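# Load a bottle into the cap-check nest through its swing gate

### The job

Stand the plain bottle without a label in the mouth of the cap-check nest and push it in, upright on the white slide strip, through the orange swing gate and against the spring pad until both flaps have swung shut behind it; then ease it back slowly, so that the spring does not shoot it, to rest on the shut gate, and let go. The rails and gate were clamped on their plate only by eye, so feel your way: never force, ram or slam the bottle against the rails, gate or pad, and leave the labelled bottle and the loose cap nearby where they are.

Things in the scene. Friction and masses are not known exactly. Their poses are not given: they have to be found in the camera images.
- bottle_mid (a point): The bottle to load: cream, no label, black cap, upright, 50 (x) x 87 (y) x 202 (z) mm, 0.4 to 0.6 kg. Point on its axis 71 mm above its underside. Body 50 mm wide, straight-sided up to 142 mm, shoulder 40 mm wide up to 171 mm, cap above. Grasp firmly (it can swing) from above across the 50 mm, 125 to 142 mm above the underside; fingers then clear all of the nest.
- nest: Cap-check nest: fixed grey base plate 380 x 144 mm, 10 mm thick; a white low-friction strip runs along its middle. Origin at table level under the nominal gate line; x = direction of travel into the nest, y left, z up. On it a head (two rails, orange gate, spring pad) is clamped by eye: up to 12 mm off nominal along x and 4 mm along y, no yaw error; this offset is not measured.
- nest_mouth (a point): On top of the slide strip (12 mm above the table), on the nominal lane axis, 125 mm before the nominal gate line; axes as the nest. A bottle set down here, its 87 mm side along the nest's x, touches no rail: its front ends between 15 mm before and 9 mm inside the flared mouth.
- nest_gate (a point): Nominal gate point on top of the slide strip; the real one is off with the head. Aluminium rails 62 mm high. Along x from the real gate line: flare from -78 mm (84 mm wide inside) to -42 mm, rails 54 mm apart to -7 mm, hinges at 0, rails 56 mm apart from 40 to 102 mm. So a bottle has 2 mm of play each side. Nothing on the nest is higher than 118 mm above the table.
- nest_pad (a point): Nominal centre of the spring pad's black rubber face (42 x 84 mm high), 83 mm past the gate line, 66 mm above the table; the real one is off with the head. The pad gives way along x: about 3 N at first touch, 6 N when pushed in 34 mm (the flaps then swing shut behind the bottle), 7 N at 41 mm, where it stops hard. If the flaps are not shut, it pushes the bottle back out.
- gate_left (a joint): Left flap of the swing gate, orange, 30 mm long, 76 mm high, on an upright hinge 33 mm left of the lane's middle. 0 = shut, across the lane; grows to 1.5 rad pushed inward (+x). A weak spring (1 N at the tip) shuts it within 0.3 s once the bottle's rear is 29 mm past the gate line. It does not open outward: the bottle can then come back only until 3 mm past the gate line, pad still 8 mm in.
- gate_right (a joint): Right flap of the swing gate: the same as the left, mirrored.
- done_a: Bystander: bottle of the same size with a printed label, standing to the right of the nest; origin at the centre of its underside.
- spare_cap: Bystander: loose black cap, 37 mm across, 32 mm high; origin at the centre of its underside.

How it is judged (in metres and radians):
On the way, in this order (a step that is already met when the one before it is completed fails the run):
1. the bottle, standing in the lane, pushes both flaps open (value of joint each of gate_left, gate_right above 0.7 rad and z of bottle_mid in the frame of nest below 0.098 m and angle between bottle_mid's own z axis and vertical below 0.12 rad), for 0.1 s.
2. both flaps have swung shut behind the bottle (value of joint each of gate_left, gate_right below 0.12 rad and x of bottle_mid in the frame of nest above 0.03 m and y of bottle_mid in the frame of nest between -0.012 and 0.012 m and z of bottle_mid in the frame of nest below 0.098 m and angle between bottle_mid's own z axis and vertical below 0.12 rad), for 0.1 s.
At the end, for the whole second after the job is handed in: The bottle stands upright (within 7 degrees) and still on the slide strip inside the nest, between the spring pad and the gate, its middle at least 30 mm past the nominal gate line and within 12 mm of the lane's axis, and both flaps are shut (within 0.12 rad) (all of step 2 and linear speed of bottle below 0.01 m/s); the robot touches nothing.
It fails at once if the bottle is pressed, rammed or slammed against the rails, gate or pad with more than 25 N (contact force between bottle and nest above 25 N).
It fails at once if the bottle, down in the lane and through the gate, is let shoot back faster than 0.3 m/s (x of bottle_mid in the frame of nest above 0.02 m and z of bottle_mid in the frame of nest below 0.098 m and linear speed of bottle above 0.3 m/s).
It fails at once if the bottle is tipped by more than 20 degrees (angle between bottle_mid's own z axis and vertical above 0.35 rad).
It fails at once if the labelled bottle is shifted by more than 20 mm (distance of done_a from where it was at the start of the episode above 0.02 m).
It fails at once if the loose cap is shifted by more than 20 mm (distance of spare_cap from where it was at the start of the episode above 0.02 m).
It also fails if it takes over 72 s, if anything falls off the work surface, if the arm or the gripper's body presses on something with over 40 N, if the wrist force passes 120 N, or if a joint passes its speed limit or range.

### The arm

A 6-joint arm with a two-finger parallel gripper is mounted at the origin on a cart in front of the work surface, level with it; the furniture and walls round the work are solid. World frame = base frame: x ahead of the robot, y to its left, z up, the work surface at z = 0. Lengths are in mm, angles in degrees, forces in N, time in s.
With the tool pointing down it reaches from about 350 to 800 mm from the base axis. Payload 7.3 kg.
Tool frame: the origin (TCP) lies between the finger pads; the fingertips stand 8 mm ahead of it and the grasp point (between the pads) lies 11 mm behind it; z points along the fingers, x is the direction in which the jaws open and shut, and the axes are right-handed (so a half turn about z gives the same grasp; the last joint's range is limited). The gripper opens to 85 mm and grips with 20 to 120 N. Pads are 22 mm wide; open, the fingers measure 114 mm over their backs; the gripper's body (76 mm by 85 mm) begins 54 mm behind the grasp point. The pads swing forward as they close: fully open they stand 13 mm farther back than shut.
Start: joints at [57.468, 19.595, 87.324, -0, 73.075, -8.365], TCP at [214.926, 479.014, 202.522] pointing down, gripper open.
Joint ranges: [-145.02, 145.02], [-44.19, 115.74], [2.07, 154.8], [-57.11, 237.11], [16.16, 152.29], [-177.93, 177.93]. Speed limits (degrees/s): [147.25, 147.25, 180, 180, 180, 180].

### API

Orientations are given as [roll, pitch, yaw] about the fixed x, y, z axes, in that order (R = Rz(yaw) Ry(pitch) Rx(roll)).
In Python, from bench import arm, vision, finder gives the robot as it stands. Calls block until the motion is done:
- arm.move_pose(position, orientation): joint-space move of the TCP to a pose.
- arm.line_to(position, attitude=None, speed=150, f_stop=None): straight line of the TCP; attitude=None keeps the orientation; speed is the mean speed in mm/s. With f_stop (N) it stops when the force on the tool has changed by that much, and returns True; else False.
- arm.move_j(angles): joint-space move.
- arm.grip(opening, grip_force=None): finger opening in mm; grip_force is the grip in N (None keeps the last); returns when the fingers have stopped.
- arm.wait(seconds).
- arm.solve_ik(position, orientation): joint angles nearest the present ones, or None.
- arm.get_obs(): the state.
- vision.grab_frame(name): name is "scene" or "top"; returns (picture, depth): 400x640x3 uint8, blue, green, red; 400x640 float32, mm along the optical axis (not along the pixel's ray), 0 where there is no reading.
- vision.calibration(name): a dict with "fx", "fy", "cx", "cy" (pixels), "R" (3x3) and "t" (3): a world point X has camera coordinates R X + t. Camera axes: x right, y down, z forward; pixel columns grow to the right and rows downward; lengths in mm; the calibration is good to about 2 mm. A picture is of the moment at which its call begins. calibration takes no time and is no camera call.
A pose or a line that the arm cannot do raises arm.PlanningError and nothing moves.
- arm.close_job(): hands the job in, once; it reports no verdict.
Trained networks look in the newest picture that a camera, given by its name, has taken for a name from the list of things; names that differ only in an ending like _2 or _b are one class to them, and where a whole thing is asked for, a point or a joint stands for the part that bears it (a point fixed in the world has none). Each returns a list of dicts, best first, with "p" (0 to 1); they miss things now and then, are a little off and sometimes report something else, mostly with a low value. They report only what shows in the picture. A call takes as long as a camera call.
- finder.search_frame(label, camera): "at" ([x, y, z] in mm, in world coordinates, good to about 4 mm: the middle of the surface that is visible of it).
- finder.spot_point(label, camera): "at" ([x, y, z] in mm, in world coordinates, good to about 4 mm: a listed point, or the origin of a listed thing).
The state is a dict: "clock": time; "joints": joint angles; "qvel": joint speeds; "effort": joint torques, N m; "tcp_pos": TCP position; "eef_rot": TCP orientation; "force": force on the tool from outside, world axes, zero at the start; "moment": the same for the moment, N m; "width": finger opening in mm.
Only numpy, scipy, OpenCV 4.12 (cv2) and the standard library are available. Lean on these libraries where they do the work, as an engineer would, in place of code of your own. Each camera call takes 0.05 s, during which the arm holds its last target.

## Working session

There is one attempt and no reset: what is moved stays moved. The work goes in short steps, each a Python script; the robot and the scene stay as the last script left them, time stands still between calls to the robot, and variables do not carry over. Pictures are saved under pics/ and viewed, and the job is handed in when it is done.

```bash
mkdir -p pics; ls; cat > h.py <<'E'
from bench import arm, vision, finder
import numpy as np, cv2
def snap(cam,name):
    p,d=vision.grab_frame(cam); cv2.imwrite(f'pics/{name}.png',p); np.save(f'pics/{name}.npy',d); return p,d
def proj(cam,X):
    c=vision.calibration(cam); q=np.array(c['R'])@np.array(X,float)+np.array(c['t']); return c['fx']*q[0]/q[2]+c['cx'],c['fy']*q[1]/q[2]+c['cy']
def world(cam,u,v,d):
    c=vision.calibration(cam); R=np.array(c['R']);q=np.stack([(u-c['cx'])/c['fx']*d,(v-c['cy'])/c['fy']*d,d],-1); return (q-np.array(c['t']))@R
E
python3 - <<'E'
from h import *
for c in("scene","top"):
    snap(c,c+"0")
    for l in("bottle_mid","nest","nest_mouth","nest_gate","nest_pad","gate_left","gate_right","done_a","spare_cap"):
        r=finder.spot_point(l,c); print(c,l,[(np.round(x["at"]).tolist(),round(x["p"],2)) for x in r][:3], [np.round(proj(c,x["at"])).tolist() for x in r][:1])
    c_=vision.calibration(c); print(c_['fx'],-np.array(c_['R']).T@np.array(c_['t']))
o=arm.get_obs();print(o)
E
```

```text
pics
scene bottle_mid [([434.0, 245.0, 73.0], 0.79)] [[218.0, 161.0]]
scene nest [([592.0, -98.0, -1.0], 0.69)] [[343.0, 236.0]]
scene nest_mouth [([468.0, -79.0, 11.0], 0.74)] [[291.0, 247.0]]
scene nest_gate [([591.0, -93.0, 15.0], 0.9), ([591.0, -95.0, 1.0], 0.38)] [[341.0, 230.0]]
scene nest_pad [([670.0, -106.0, 64.0], 0.97)] [[373.0, 204.0]]Traceback (most recent call last):
  File "<stdin>", line 5, in <module>
ValueError: it knows: bottle_mid, done, nest, nest_gate, nest_mouth, nest_pad, spare_cap
```

```bash
python3 - <<'E'
from h import *
for c in("scene","top"):
    snap(c,c+"1")
    for l in("bottle_mid","nest","nest_mouth","nest_gate","nest_pad","done_a","spare_cap"):
        try:r=finder.spot_point(l,c)
        except ValueError: r=finder.spot_point(l[:-2],c)
        print(c,l,[(np.round(x["at"],1).tolist(),round(x["p"],2)) for x in r][:3], [np.round(proj(c,x["at"])).tolist() for x in r][:1])
    c_=vision.calibration(c); print(c_['fx'],-np.array(c_['R']).T@np.array(c_['t']))
o=arm.get_obs();print(o)
E
```

```text
scene bottle_mid [([434.1, 243.2, 73.6], 0.58), ([467.8, -79.1, 14.6], 0.4)] [[218.0, 161.0]]
scene nest [([591.4, -97.1, 0.7], 0.89)] [[342.0, 235.0]]
scene nest_mouth [([471.7, -81.1, 15.5], 0.59)] [[293.0, 246.0]]
scene nest_gate [([590.1, -94.7, 12.0], 0.74)] [[341.0, 231.0]]
scene nest_pad [([673.6, -105.6, 62.2], 0.93)] [[374.0, 204.0]]
scene done_a [([698.9, -308.3, -1.1], 0.6)] [[440.0, 274.0]]
scene spare_cap [([627.4, 201.9, 0.8], 0.47)] [[293.0, 169.0]]
472.47705138245936 [ 134.7346     -762.70989831  748.63406245]
top bottle_mid [([430.7, 248.5, 71.3], 0.56)] [[195.0, 265.0]]
top nest [([598.3, -94.9, 1.2], 0.62)] [[336.0, 194.0]]
top nest_mouth [([467.6, -75.2, 7.4], 0.77)] [[330.0, 245.0]]
top nest_gate [] []
top nest_pad [([674.1, -107.3, 62.4], 0.82)] [[342.0, 160.0]]
top done_a [([695.4, -310.4, 1.4], 0.71)] [[418.0, 155.0]]
top spare_cap [([625.9, 201.1, -2.1], 0.61)] [[221.0, 186.0]]
418.2048843904908 [ 476.15574823  -28.85961865 1069.18923157]
{'clock': 1.1, 'joints': array([ 5.74668045e+01,  1.95962339e+01,  8.73238680e+01, -1.21655628e-03,
        7.30763439e+01, -8.36589667e+00]), 'qvel': array([ 0.02463195, -0.04504258,  0.0194896 , -0.01016177, -0.10818471,
        0.0931427 ]), 'effort': array([-9.09668743e-04, -4.33572507e+01, -2.46273780e+01, -3.99462788e-04,
        2.13938542e-04,  1.31200676e-05]), 'tcp_pos': array([214.9378028 , 479.00424905, 202.51558323]), 'eef_rot': array([ 1.79998331e+02, -3.34711089e-03,  6.58330553e+01]), 'force': array([ 0.0851957 , -0.56600028, -0.04409185]), 'moment': array([ 0.04644948, -0.00230921, -0.00818807]), 'width': 85.60662206645524}
```

View pics/scene0.png

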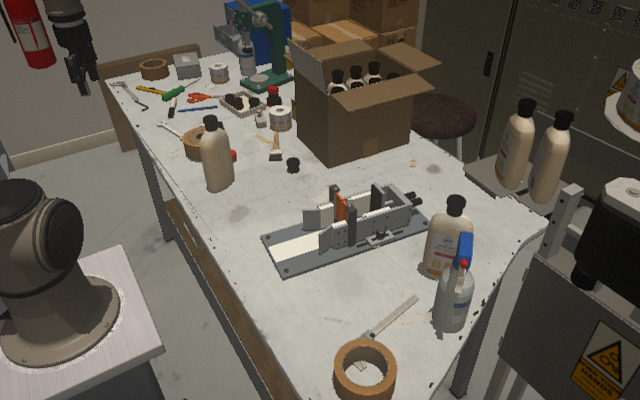

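```bash
sleep 1
```

```text
(no output)
```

View pics/top1.png

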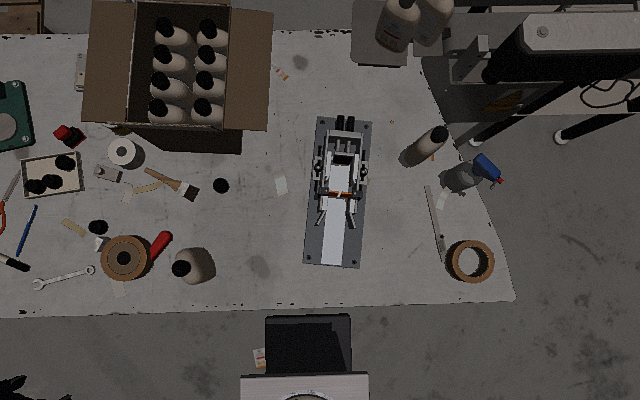

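The scene view shows the bottle at about (218,161), the nest running along (265,240)–(425,215), the labelled bottle at (447,240) and the loose cap at (293,164). In the top view the nest axis runs from (331,266) to (346,118). Next I'll measure the plate, the head and the bottle precisely from depth.

```bash
python3 - <<'E'
from h import *
ds=[];
for i in range(3):
    p,d=vision.grab_frame("top"); ds.append(d)
d=np.median(ds,0); V,U=np.mgrid[0:400,0:640]; W=world("top",U,V,d)
np.save('pics/W.npy',W); cv2.imwrite('pics/ptop.png',p)
# table height
m=(U>230)&(U<290)&(V>200)&(V<260); print("table",np.median(W[m][:,2]),W[m][:,2].std())
z=W[...,2]-np.median(W[m][:,2])
# plate: 
pm=((z>6)&(z<200)&(U>290)&(U<385)&(V>105)&(V<280)).astype(np.uint8)
n,l,s,c=cv2.connectedComponentsWithStats(pm); k=1+np.argmax(s[1:,4]); print(s[k])
# plate pixels by colour too; min area rect on points with z 7..14
q=W[(l==k)&(z<15)][:,:2].astype(np.float32); print(cv2.minAreaRect(q))
# bottle: mask body
bm=((z>100)&(z<140)&(U>165)&(U<225)&(V>235)&(V<295)); print(bm.sum())
for a,b in((60,100),(100,138),(145,170),(175,215)):
    m=(z>a)&(z<b)&(U>160)&(U<230)&(V>235)&(V<295); q=W[m]; print(a,b,m.sum(),q.mean(0) if m.sum() else '',cv2.minAreaRect(q[:,:2].astype(np.float32)))
pp=cv2.resize(p[100:290,280:400],None,fx=4,fy=4,interpolation=cv2.INTER_CUBIC)[:600]; 
pb=cv2.resize(p[235:300,160:230],None,fx=5,fy=5,interpolation=cv2.INTER_CUBIC)
cv2.imwrite('pics/cropn.png',cv2.resize(p[105:280,290:390],None,fx=3.4,fy=3.4,interpolation=cv2.INTER_CUBIC)); cv2.imwrite('pics/cropb.png',pb)
s_,_=vision.grab_frame("scene")
cv2.imwrite('pics/crops.png',cv2.resize(s_[100:290,180:440],None,fx=3,fy=3,interpolation=cv2.INTER_CUBIC))
E
```

```text
table 0.5424860294948601 18.154406009014423
[ 303  115   69  154 8375]
((605.5415649414062, -101.33966064453125), (151.9386444091797, 379.61151123046875), 82.9162368774414)
200
60 100 168 [434.61718361 221.59746948  81.40573316] ((435.0810546875, 227.68307495117188), (84.77919006347656, 23.41117286682129), 14.404632568359375)
100 138 181 [435.4169398  222.39589204 120.9775389 ] ((435.6768798828125, 230.01617431640625), (83.9284896850586, 24.398162841796875), 18.43986701965332)
145 170 459 [432.5313072  234.83678016 158.52074983] ((432.5897216796875, 239.83657836914062), (78.40046691894531, 39.70003890991211), 21.95793914794922)
175 215 257 [431.68383131 240.8882724  200.46571135] ((431.4740905761719, 241.5955047607422), (34.087310791015625, 32.873191833496094), 86.14361572265625)
```

View pics/cropn.png

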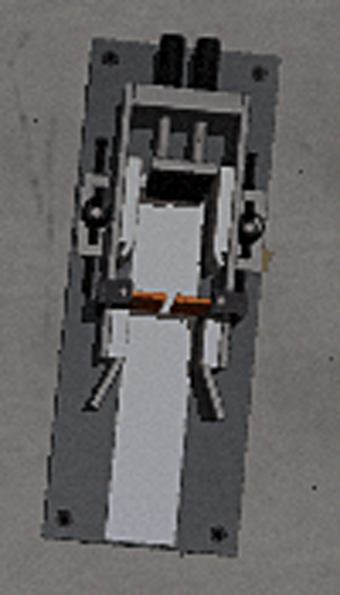

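View pics/crops.png

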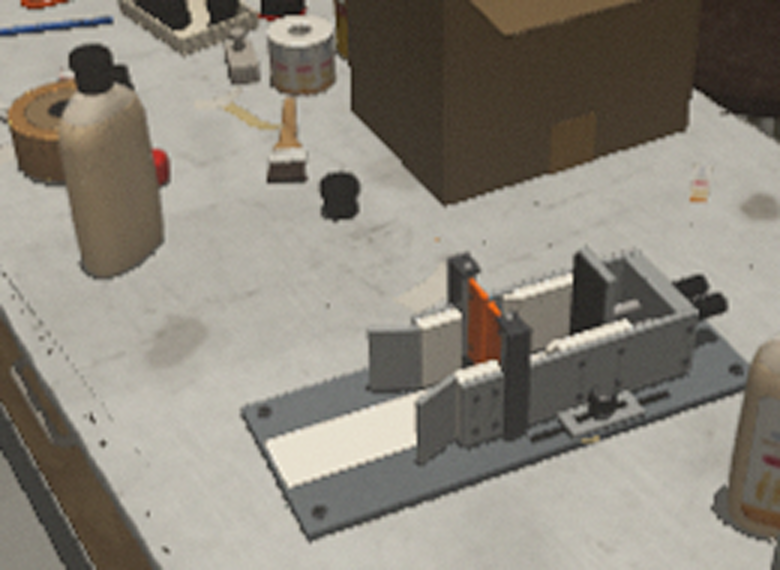

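View pics/cropb.png

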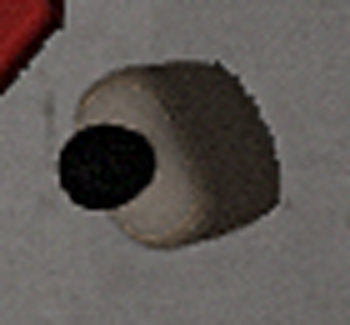

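```bash
python3 - <<'E'
from h import *
p=cv2.imread('pics/ptop.png');W=np.load('pics/W.npy');V,U=np.mgrid[0:400,0:640]
g=p.min(2).astype(float)
# strip: bright pixels in region between mouth and flare, by ray-plane at z=12
c=vision.calibration("top");R=np.array(c['R']);C=-R.T@np.array(c['t'])
def onz(u,v,z):
    r=np.stack([(u-c['cx'])/c['fx'],(v-c['cy'])/c['fy'],np.ones_like(u)],-1)@R; return C+r*((z-C[2])/r[...,2])[...,None]
L=[];Rr=[];PL=[];PR=[]
for v in range(226,262):
    row=g[v,295:372]
    # subpixel: strip edges by half-level
    s=np.where(row>140)[0]
    if v==230: print(row.astype(int).tolist())
    if len(s)<5: continue
    a,b=s[0],s[-1]
    th=140
    ul=a-1+(th-row[a-1])/(row[a]-row[a-1]); ur=b+(row[b]-th)/(row[b]-row[b+1])
    L.append((295+ul,v));Rr.append((295+ur,v))
L=np.array(L,float);Rr=np.array(Rr,float)
for n,E in(("L",L),("R",Rr)):
    X=onz(E[:,0],E[:,1],12.); f=cv2.fitLine(X[:,:2].astype(np.float32),cv2.DIST_HUBER,0,.01,.01).ravel(); print(n,len(E),np.degrees(np.arctan2(f[1]/f[0],1)),f[2:],)
    k=f[1]/f[0]; print(" y at 470,592:",f[3]+k*(470-f[2]),f[3]+k*(592-f[2]))
# in nest frame guess
th=np.radians(-7.08);ex=np.array([np.cos(th),np.sin(th)]);ey=np.array([-ex[1],ex[0]]);O=np.array([592,-96.])
q=(W[...,:2]-O);nx=q@ex;ny=q@ey;z=W[...,2]
roi=(U>290)&(U<385)&(V>105)&(V<280)
m=roi&(z>7)&(z<14)
print("plate x ext",np.percentile(nx[m],[.3,99.7]),)
for a in range(-170,-90,20):
    k=m&(nx>a)&(nx<a+20); print(a,np.percentile(ny[k],[1,99]).round(1),end=' ')
print()
for a in range(-90,130,10):
    k=roi&(z>50)&(nx>a)&(nx<a+10)&(abs(ny)<60)
    if k.sum(): 
        y=np.sort(ny[k]); print(a,k.sum(),np.percentile(z[k],90).round(), "L inner",y[y>0][:3].round(1),"R inner",y[y<0][-3:].round(1), 'outer',y[[0,-1]].round(1))
# black pad & orange
hsv=cv2.cvtColor(p,cv2.COLOR_BGR2HSV)
k=roi&(hsv[...,1]>150)&(hsv[...,0]<20)&(z>40); print('orange',k.sum(),nx[k].mean(),nx[k].min(),nx[k].max(),ny[k].min(),ny[k].max(),np.median(z[k]))
q=W[(z>195)&(U>160)&(U<230)&(V>235)&(V<295)]; print('cap',q.mean(0),cv2.minAreaRect(q[:,:2].astype(np.float32)))
E
```

```text
[112, 113, 110, 112, 116, 114, 108, 109, 108, 109, 79, 76, 74, 71, 67, 77, 76, 74, 76, 79, 82, 77, 66, 76, 77, 76, 77, 71, 79, 168, 154, 157, 149, 152, 151, 149, 156, 155, 159, 151, 154, 153, 152, 152, 148, 151, 152, 157, 153, 111, 63, 69, 75, 75, 77, 77, 71, 76, 75, 72, 71, 71, 72, 69, 77, 67, 68, 48, 115, 108, 112, 109, 109, 108, 110, 106, 104]
L 36 -7.089447 [480.25476  -56.712128]
 y at 470,592: -55.43675 -70.60983
R 36 -7.0409327 [ 469.54477 -104.97919]
 y at 470,592: -105.035416 -120.10361
plate x ext [-174.83979236  202.90689604]
-170 [-69.6  71.2] -150 [-70.2  70.7] -130 [-69.3  70.7] -110 [-69.6  70.7] 
-80 26 76.0 L inner [38.4 40.3 40.6] R inner [-40.6 -40.5 -39.9] outer [-46.   45.3]
-70 28 76.0 L inner [33.9 34.6 36.5] R inner [-37.  -35.9 -35.3] outer [-42.9  43.4]
-60 27 76.0 L inner [30.5 30.7 32.4] R inner [-32.4 -31.6 -31. ] outer [-39.4  37.4]
-50 46 76.0 L inner [26.2 26.9 28.6] R inner [-28.3 -28.2 -27.9] outer [-45.2  43.8]
-40 66 76.0 L inner [27.2 27.4 27.6] R inner [-28.1 -28.1 -27.8] outer [-44.9  44.4]
-30 64 76.0 L inner [26.3 28.1 28.3] R inner [-27.8 -27
[... 842 characters left out ...]
outer [-45.1  43.2]
80 222 110.0 L inner [0.1 0.3 0.4] R inner [-1.1 -0.4 -0.3] outer [-47.3  43.9]
90 95 111.0 L inner [0.8 1.  3.1] R inner [-3.6 -1.5 -1.4] outer [-45.5  44.1]
100 28 76.0 L inner [28.2 30.7 38.3] R inner [-39.8 -14.5 -12.1] outer [-44.9  43.6]
110 24 76.0 L inner [39.1 39.3 39.5] R inner [-40.  -39.9 -11.6] outer [-45.8  44.1]
120 28 76.0 L inner [12.2 14.3 38.3] R inner [-15.4 -13.1 -12.7] outer [-45.1  43.1]
orange 121 25.22948433755357 -10.07990658808974 193.672573103946 -28.428202950997168 47.18349791675658 84.05452954887048
cap [431.70844846 240.57102205 204.74402449] ((444.7413635253906, 113.81643676757812), (33.29344940185547, 290.2840881347656), 5.874436855316162)
```

```bash
python3 - <<'E'
from h import *
W=np.load('pics/W.npy');V,U=np.mgrid[0:400,0:640];z=W[...,2]
roi=(U>160)&(U<230)&(V>235)&(V<295)
q=W[roi&(z>30)&(z<135)]
for x0,x1 in((405,460),(412,452)):
    k=q[(q[:,0]>x0)&(q[:,0]<x1)]
    f=cv2.fitLine(k[:,:2].astype(np.float32),cv2.DIST_HUBER,0,.01,.01).ravel(); print(len(k),np.degrees(np.arctan(f[1]/f[0])),f[2:])
print(q[:,:2].min(0),q[:,:2].max(0))
q=W[roi&(z>20)&(z<175)]
import sys
h=[(int(a),np.round(np.percentile(q[(q[:,0]>a)&(q[:,0]<a+8)][:,1],[2,50,98]))) for a in range(385,485,8) if ((q[:,0]>a)&(q[:,0]<a+8)).sum()>3]
for r in h: print(r)
for a,yaw in ((112,0),(-68,0)):
    print(arm.solve_ik([432.3,240.5,250],[180,0,a]))
    print(arm.solve_ik([432.3,240.5,122],[180,0,a]))
for y in(83,-97):
    print(arm.solve_ik([468,-80,140],[180,0,y]),arm.solve_ik([670,-105,140],[180,0,y]))
E
```

```text
298 21.6786 [435.2358  218.74721]
218 21.581675 [433.11792 217.41914]
[391.16541369 210.60139483] [501.92795839 342.05696545]
(385, array([224., 228., 228.]))
(393, array([214., 223., 243.]))
(401, array([211., 219., 247.]))
(409, array([211., 216., 247.]))
(417, array([212., 214., 233.]))
(425, array([213., 216., 229.]))
(433, array([216., 220., 230.]))
(441, array([221., 224., 266.]))
(449, array([224., 231., 266.]))
(457, array([228., 235., 266.]))
(465, array([234., 243., 343.]))
(473, array([246., 339., 342.]))
(481, array([331., 336., 342.]))
[ 2.02041218e+01  1.44051547e+01  8.70378134e+01 -2.54444375e-14
  7.85570319e+01 -9.17958782e+01]
[ 2.02041218e+01  2.12534028e+01  9.88031285e+01 -2.54444375e-14
  5.99434687e+01 -9.17958782e+01]
[ 2.02041218e+01  1.44051547e+01  8.70378134e+01 -2.54444375e-14
  7.85570319e+01  8.82041218e+01]
[ 2.02041218e+01  2.12534028e+01  9.88031285e+01 -2.54444375e-14
  5.99434687e+01  8.82041218e+01]
[-1.89603322e+01  1.80760680e+01  1.00391235e+02 -2.54444375e-14
  6.15326975e+01 -1.01960332e+02] [-15.37512232  38.6769284   65.13528942   0.          76.18778217
 -98.37512232]
[-1.89603322e+01  1.80760680e+01  1.00391235e+02 -2.54444375e-14
  6.15326975e+01  7.80396678e+01] [-1.53751223e+01  3.86769284e+01  6.51352894e+01 -2.54444375e-14
  7.61877822e+01  8.16248777e+01]
```

```bash
python3 - <<'E'
from h import *
arm.move_pose([431.3,242.5,260],[180,0,111.6])
o=arm.get_obs();print(o['clock'],o['tcp_pos'],o['force'])
arm.line_to([431.3,242.5,165],speed=120)
snap("scene","s2");snap("top","t2")
r=arm.line_to([431.3,242.5,123],speed=35,f_stop=4)
o=arm.get_obs();print(r,o['clock'],o['tcp_pos'],o['force'])
snap("scene","s3")
p=cv2.imread('pics/s3.png');cv2.imwrite('pics/s3c.png',cv2.resize(p[60:220,130:320],None,fx=3.5,fy=3.5))
E
```

```text
2.6 [430.94660818 242.96861585 259.83856419] [-0.00368646 -0.32484733 -0.22894491]
False 4.9917 [431.45428292 242.55940965 123.23156343] [0.16928464 0.24896652 0.47622696]
```

View pics/s3c.png

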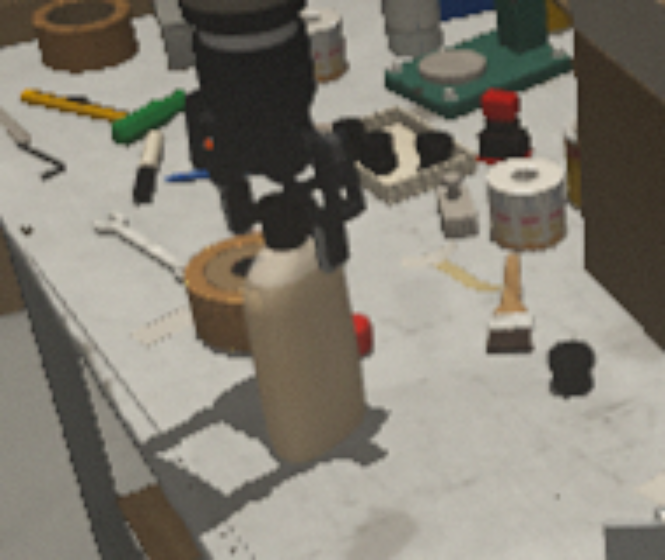

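The view shows the open fingers astride the cap and shoulder, around (285,215) in the crop, with no contact. I'll lower 4 mm more and grip gently, then firmly.

```bash
python3 - <<'E'
from h import *
r=arm.line_to([431.3,242.5,119],speed=20,f_stop=4)
arm.grip(40,grip_force=20); o=arm.get_obs();print(r,o['width'],o['force'],o['tcp_pos'])
arm.grip(40,grip_force=110); arm.wait(.2); o=arm.get_obs();print(o['clock'],o['width'],o['force'],o['tcp_pos'])
z0=o['tcp_pos'][2]
arm.line_to([431.3,242.5,z0+20],speed=50); arm.wait(.2)
o=arm.get_obs();print(o['clock'],o['width'],o['force'],o['moment'],o['tcp_pos'])
snap("scene","s4");snap("top","t4")
p=cv2.imread('pics/s4.png');cv2.imwrite('pics/s4c.png',cv2.resize(p[60:220,130:320],None,fx=3.5,fy=3.5))
E
```

```text
False 40.394309179696926 [ 0.69101339 -0.38595151  0.94062281] [431.42448835 242.59019075 119.20253529]
6.3083 40.31994633527016 [-0.17097201  0.20366608  3.75339361] [431.41844485 242.57747398 119.16812343]
7.0583 40.29214791200422 [ 0.04040485  0.24930431 -5.13106138] [ 0.0355503  -0.03097642  0.01663002] [431.07917292 242.41257075 138.87393756]
```

View pics/s4c.png

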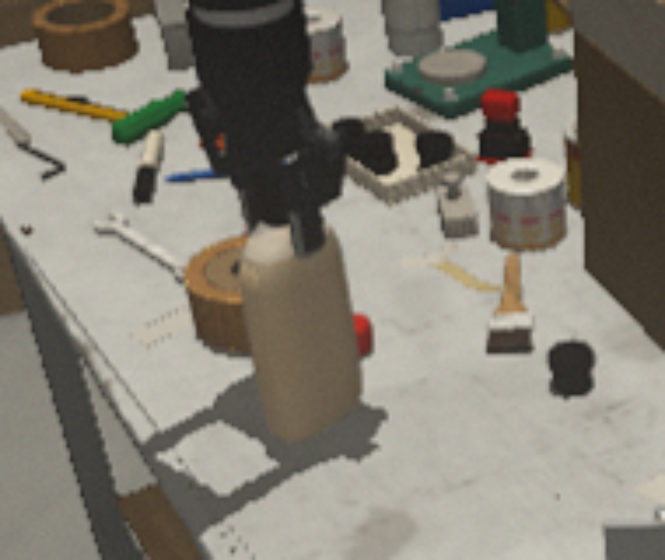

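```bash
python3 - <<'E'
from h import *
t=np.array([431.1,242.4,138.9]);a=np.radians(111.6);x=np.array([np.cos(a),np.sin(a),0]);y=np.array([-x[1],x[0],0])
for s in(-1,1):
  for w in (20,25,32):
    for dz in (-8,11): u=proj("scene",t+s*w*x+[0,0,dz]); print(s,w,dz,np.round((np.array(u)-[130,60])*3.5))
for zb in (0,125,142,171,202):
  print(zb,[np.round((np.array(proj("scene",t+[0,0,-119.2+zb]+d))-[130,60])*3.5).tolist() for d in (-25*x,0*x,43*y,-43*y)])
d=np.load('pics/s4.npy')
for (cu,cv_) in((308,245),(308,235),(300,260),(300,300)):
  u,v=cu/3.5+130,cv_/3.5+60; print((cu,cv_),world("scene",u,v,float(d[int(v),int(u)])))
p=cv2.imread('pics/s4.png');cv2.imwrite('pics/s4d.png',cv2.resize(p[100:200,180:250],None,fx=6,fy=6,interpolation=cv2.INTER_CUBIC))
E
```

```text
-1 20 -8 [312. 298.]
-1 20 11 [308. 274.]
-1 25 -8 [317. 300.]
-1 25 11 [313. 277.]
-1 32 -8 [324. 303.]
-1 32 11 [320. 280.]
1 20 -8 [273. 281.]
1 20 11 [269. 258.]
1 25 -8 [269. 279.]
1 25 11 [264. 256.]
1 32 -8 [262. 276.]
1 32 11 [258. 253.]
0 [[339.0, 426.0], [315.0, 415.0], [273.0, 443.0], [356.0, 388.0]]
125 [[314.0, 283.0], [290.0, 272.0], [244.0, 299.0], [333.0, 247.0]]
142 [[311.0, 262.0], [286.0, 251.0], [239.0, 278.0], [330.0, 226.0]]
171 [[304.0, 225.0], [279.0, 215.0], [232.0, 241.0], [324.0, 190.0]]
202 [[297.0, 185.0], [272.0, 175.0], [224.0, 200.0], [318.0, 151.0]]
(308, 245) [437.3664457  209.23655429 180.96721002]
(308, 235) [438.39920421 208.75190068 188.67584946]
(300, 260) [432.59404189 217.7258705  166.49932691]
(300, 300) [426.23174478 213.12172964 138.63569642]
```

View pics/s4d.png

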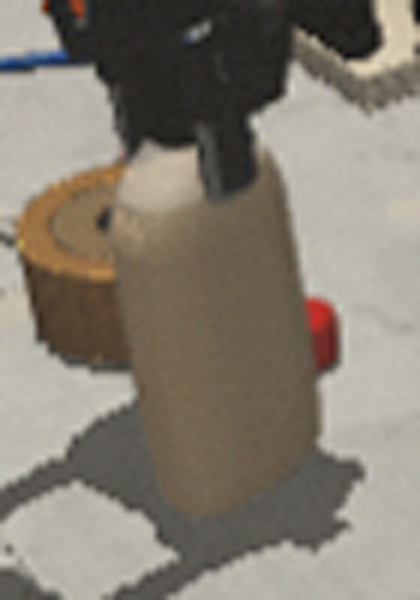

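The picture shows fingertips at crop (230,195), on the shoulder. The 40.3 mm width agrees: the shoulder is 40 mm wide and the body 50. The fingertips look about 35–40 mm farther back than stated. I'll put the bottle back down and regrip lower.

```bash
python3 - <<'E'
from h import *
r=arm.line_to([431.1,242.4,119],speed=40,f_stop=4)
o=arm.get_obs();print(r,o['tcp_pos'],o['force'])
arm.grip(85); arm.wait(.1); o=arm.get_obs();print(o['clock'],o['tcp_pos'],o['force'],o['width'])
p,d=snap("scene","s5");snap("top","t5")
cv2.imwrite('pics/s5c.png',cv2.resize(p[80:200,170:260],None,fx=5,fy=5,interpolation=cv2.INTER_CUBIC))
W=np.load('pics/W.npy')
E
```

```text
True [430.4921694  242.47892528 119.09672451] [0.32112105 1.67088676 3.4116086 ]
8.2667 [429.61928411 241.85386063 118.28747454] [ 0.22683259  0.39027531 -0.49710453] 85.00158840728837
```

View pics/s5c.png

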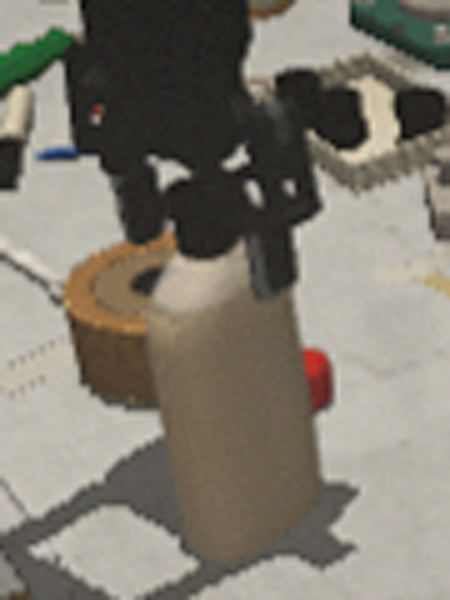

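```bash
python3 - <<'E'
from h import *
t=np.array([429.6,241.9,0]);a=np.radians(111.6);x=np.array([np.cos(a),np.sin(a),0])
print("target px",272/5+170,298/5+80)
for w in(43,50,57):
  for z in(105,120,135,150,165): print(w,z,np.round(proj("scene",t-w*x+[0,0,z]),1))
print('captop',np.round((np.array(proj("scene",t+[0,0,202]))-[170,80])*5))
for z in (183,200,215,225,235): print('palm edge',z,np.round((np.array(proj("scene",t-38*x+[0,0,z]))-[170,80])*5))
d=np.load('pics/s5.npy');
for v in range(122,142,2): print(v,np.round(world("scene",224,v,float(d[v,224]))))
E
```

```text
target px 224.4 139.6
43 105 [226.7 157. ]
43 120 [225.9 151.9]
43 135 [225.  146.7]
43 150 [224.2 141.5]
43 165 [223.3 136.1]
50 105 [228.7 157.9]
50 120 [227.9 152.8]
50 135 [227.  147.6]
50 150 [226.2 142.3]
50 165 [225.3 137. ]
57 105 [230.7 158.8]
57 120 [229.9 153.7]
57 135 [229.1 148.5]
57 150 [228.2 143.2]
57 165 [227.4 137.9]
captop [193. 188.]
palm edge 183 [254. 245.]
palm edge 200 [248. 214.]
palm edge 215 [244. 186.]
palm edge 225 [241. 167.]
palm edge 235 [237. 147.]
122 [445. 178. 215.]
124 [443. 176. 211.]
126 [446. 185. 201.]
128 [446. 189. 193.]
130 [445. 187. 189.]
132 [445. 190. 182.]
134 [445. 191. 177.]
136 [445. 194. 170.]
138 [444. 195. 164.]
140 [454. 228. 138.]
```

```bash
python3 - <<'E'
from h import *
r=arm.line_to([431.1,242.4,80],speed=25,f_stop=4)
o=arm.get_obs();print(r,o['clock'],o['tcp_pos'],o['force'],o['moment'])
p,d=snap("scene","s6");
cv2.imwrite('pics/s6c.png',cv2.resize(p[80:200,170:260],None,fx=5,fy=5,interpolation=cv2.INTER_CUBIC))
E
```

```text
False 10.05 [431.17478314 242.45066591  80.12676665] [ 0.3777369  -0.1063263  -0.38232139] [-0.04623169  0.00646056  0.08192773]
```

View pics/s6c.png

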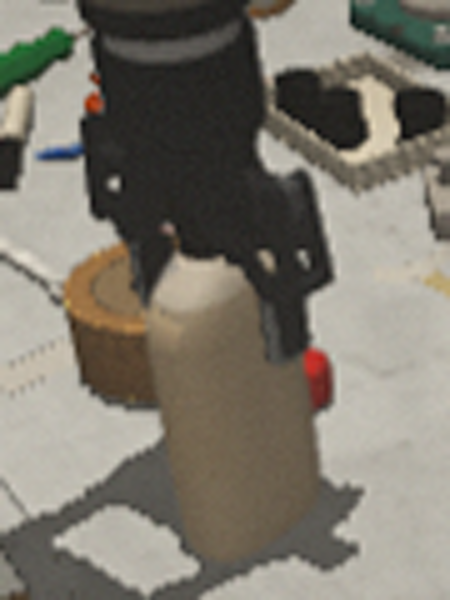

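Now the fingertips are at crop (285,360), well down on the straight body at about 120 mm, still with no contact. Gripping.

```bash
python3 - <<'E'
from h import *
arm.grip(38,grip_force=20); o=arm.get_obs();print(o['width'],o['force'],o['tcp_pos'])
arm.grip(38,grip_force=110); arm.wait(.15); o=arm.get_obs();print(o['clock'],o['width'],o['force'],o['tcp_pos'])
z0=o['tcp_pos'][2]
arm.line_to([431.3,242.5,z0+15],speed=50); arm.wait(.2)
o=arm.get_obs();print(o['clock'],o['width'],o['force'],o['moment'],o['tcp_pos'])
p,d=snap("scene","s7");snap("top","t7")
cv2.imwrite('pics/s7c.png',cv2.resize(p[80:200,170:260],None,fx=5,fy=5,interpolation=cv2.INTER_CUBIC))
E
```

```text
50.56672252066318 [-0.98965664  1.6327513   2.55238904] [431.15084309 242.53303806  80.22173834]
10.875 48.806487298871446 [-2.01015495  0.25210968  6.32148039] [431.4063723  242.65191203  80.67844147]
11.5417 48.83586309829944 [ 0.16596321  0.80217211 -3.89675658] [-0.02674369  0.00852195 -0.02825137] [431.07176535 242.37941898  95.38125792]
```

View pics/s7c.png

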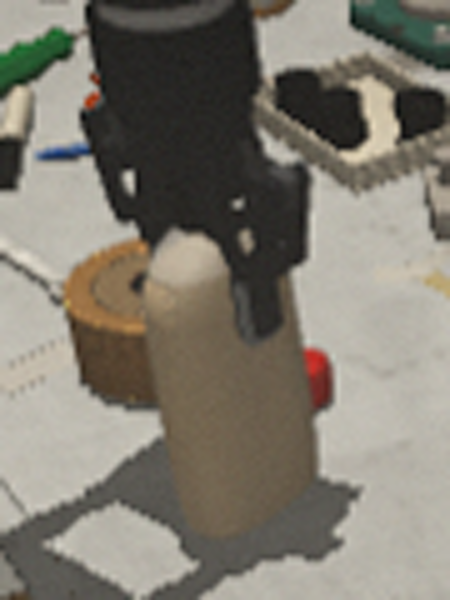

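The width is about 49–50 mm, so the grip is on the straight body. Carrying it to the mouth.

```bash
cat >> h.py <<'E'
TH=np.radians(-7.07);EX=np.array([np.cos(TH),np.sin(TH),0]);EY=np.array([-EX[1],EX[0],0]);O=np.array([592,-96.,0])
ATT=[180,0,82.93]
def P(nx,ny,z): return (O+nx*EX+ny*EY+[0,0,z]).tolist()
def N(o):
    q=o['tcp_pos']-O; f=o['force']; return np.round([o['clock'],q@EX,q@EY,q[2],f@EX,f@EY,f[2]],2).tolist()+np.round(o['moment'],2).tolist()+[round(o['width'],1)]
E
python3 - <<'E'
from h import *
arm.line_to([431.1,242.4,185],speed=150)
arm.line_to(P(-130,-0.3,185),attitude=ATT,speed=140)
arm.wait(.3); print(N(arm.get_obs()),arm.get_obs()['eef_rot'])
arm.line_to(P(-130,-0.3,108),speed=100); arm.wait(.3)
print(N(arm.get_obs()))
p,d=snap("scene","s8");t,_=snap("top","t8")
cv2.imwrite('pics/s8c.png',cv2.resize(p[100:290,230:440],None,fx=3,fy=3,interpolation=cv2.INTER_CUBIC))
E
```

```text
[15.15, -130.01, -0.17, 185.01, 0.65, 0.09, -4.98, -0.04, -0.05, 0.06, 48.8] [ 1.79998059e+02 -2.18720137e-04  8.29434310e+01]
[16.37, -129.77, -0.35, 108.37, -0.3, 0.72, -4.07, -0.04, 0.09, 0.03, 49.0]
```

View pics/s8c.png

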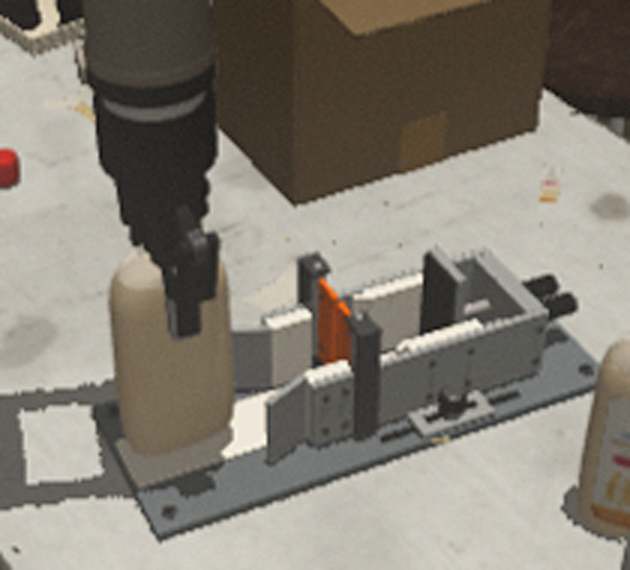

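View pics/t8.png

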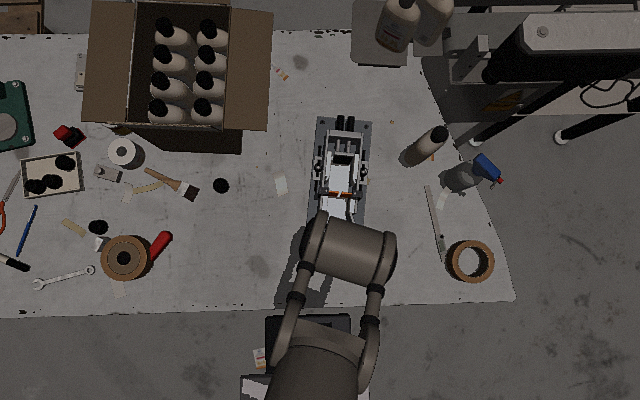

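The bottle hangs upright over the strip, spanning crop x 110–232, just short of the flare (268,430), and is well aligned. Lowering gently.

```bash
python3 - <<'E'
from h import *
r=arm.line_to(P(-130,-0.3,88),speed=14,f_stop=2.5); o=arm.get_obs(); print(r,N(o)); 
arm.wait(.2);o=arm.get_obs(); print(N(o)); z=o['tcp_pos'][2]
print(z)
E
```

```text
True [17.48, -129.74, -0.31, 92.81, 0.45, -0.27, 4.83, -0.07, -0.08, -0.03, 48.6]
[17.68, -129.79, -0.29, 92.79, 0.95, -0.01, 6.23, -0.09, -0.1, -0.01, 48.8]
92.79340580706241
```

```bash
python3 - <<'E'
from h import *
Z=93.2
arm.line_to(P(-130,-0.3,Z),speed=5); print(N(arm.get_obs()))
for x in range(-120,-69,10):
    r=arm.line_to(P(x,-0.3,Z),speed=25,f_stop=4.5); o=arm.get_obs(); print(r,N(o))
    if r or abs(N(o)[5])>4: break
E
```

```text
[18.21, -130.43, -0.23, 92.82, 0.05, 0.26, -2.8, -0.09, -0.1, -0.0, 48.7]
False [18.76, -120.11, -0.23, 92.97, -0.49, -0.24, -4.25, 0.03, -0.04, 0.03, 48.8]
False [19.31, -110.05, -0.27, 93.11, -0.92, 0.14, -3.63, -0.01, 0.03, 0.01, 48.8]
False [19.86, -100.04, -0.27, 93.1, -0.4, -0.57, -3.9, 0.0, -0.02, -0.04, 48.9]
False [20.41, -90.04, -0.29, 93.1, -0.86, -0.68, -4.5, 0.01, 0.02, 0.04, 49.1]
True [20.72, -86.17, -0.56, 92.76, -1.29, -1.08, 5.91, -0.33, 0.33, -0.08, 49.2]
```

```bash
python3 - <<'E'
from h import *
arm.wait(.2);o=arm.get_obs(); print(N(o),o['eef_rot'])
x=N(o)[1]
arm.line_to(P(x,-0.3,93.6),speed=5);arm.wait(.1);o=arm.get_obs(); print(N(o),o['eef_rot'])
p,d=snap("scene","s9")
cv2.imwrite('pics/s9c.png',cv2.resize(p[100:290,230:440],None,fx=3,fy=3,interpolation=cv2.INTER_CUBIC))
E
```

```text
[20.92, -86.14, -0.56, 92.77, -1.49, 0.34, 5.67, -0.36, 0.22, -0.03, 48.9] [-1.79640050e+02 -1.16118521e-02  8.29450470e+01]
[21.59, -86.48, -0.33, 93.21, 0.31, -1.44, -5.84, -0.53, 0.1, -0.1, 48.6] [-1.79437519e+02 -6.31160949e-02  8.29456991e+01]
```

View pics/s9c.png

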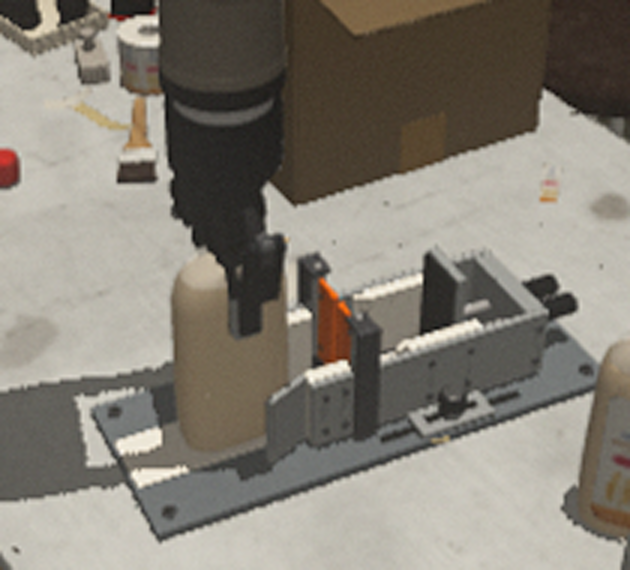

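```bash
python3 - <<'E'
from h import *
for (x,z) in((-86.4,94.0),(-92,94.0),(-92,95)):
    arm.line_to(P(x,-0.3,z),attitude=ATT,speed=10);arm.wait(.15);o=arm.get_obs(); print(N(o),o['eef_rot'].round(2))
E
```

```text
[22.04, -86.72, -0.28, 93.92, -1.12, -1.7, -5.6, -0.53, 0.4, -0.08, 48.6] [-179.96   -0.     82.93]
[22.9, -91.9, -0.29, 94.03, 0.01, -0.14, -4.64, -0.03, -0.06, 0.02, 48.8] [179.99  -0.    82.93]
[23.3, -91.99, -0.33, 95.0, 0.79, 0.31, -4.69, 0.04, -0.02, -0.01, 49.0] [180.     0.    82.93]
```

```bash
python3 - <<'E'
from h import *
Z=93.5
arm.line_to(P(-92,-2,Z),attitude=ATT,speed=15)
print(N(arm.get_obs()))
for x in range(-88,-71,4):
    r=arm.line_to(P(x,-2,Z),attitude=ATT,speed=15,f_stop=3.5); o=arm.get_obs(); print(r,N(o),o['eef_rot'].round(2))
    if r or abs(N(o)[5])>3 or abs(N(o)[7])>.4: break
E
```

```text
[23.6, -92.09, -2.08, 93.37, 0.64, -0.48, -4.49, -0.04, 0.01, -0.02, 48.8]
False [24.02, -87.93, -1.97, 93.49, 0.35, -0.73, -4.14, 0.01, 0.02, -0.05, 48.7] [-180.     -0.     82.93]
False [24.43, -83.96, -2.01, 93.45, 0.19, -0.16, -4.45, -0.03, -0.03, -0.04, 48.9] [-180.      0.     82.93]
False [24.85, -79.97, -2.01, 93.45, -0.15, -0.56, -4.59, 0.03, -0.0, -0.0, 48.7] [-180.     -0.     82.93]
False [25.27, -75.94, -2.0, 93.47, 0.14, 0.24, -5.15, 0.08, -0.02, -0.04, 48.7] [-180.      0.     82.93]
False [25.68, -71.97, -2.0, 93.46, -0.06, -0.32, -4.53, 0.0, 0.06, 0.03, 49.3] [-179.99   -0.     82.93]
```

```bash
python3 - <<'E'
from h import *
Z=93.5
for x in range(-66,-59,6):
    r=arm.line_to(P(x,-2,Z),attitude=ATT,speed=20,f_stop=3.5); o=arm.get_obs(); print(r,N(o))
for y in (2,-6):
    r=arm.line_to(P(-60,y,Z),attitude=ATT,speed=6,f_stop=2.2); o=arm.get_obs(); print(y,r,N(o),o['eef_rot'].round(2))
E
```

```text
False [26.13, -65.97, -1.97, 93.43, 0.15, -0.57, -5.32, -0.03, 0.0, -0.0, 48.6]
False [26.58, -59.95, -2.0, 93.44, 0.6, -0.87, -4.8, 0.0, -0.05, 0.05, 48.9]
2 True [26.97, -60.46, -0.9, 92.89, 1.01, -0.74, 2.69, -0.33, -0.19, -0.04, 48.8] [-1.7994e+02  4.0000e-02  8.2940e+01]
-6 True [27.28, -60.04, -1.08, 92.83, 1.18, 0.75, 3.13, -0.03, -0.1, -0.02, 48.8] [-179.97    0.     82.92]
```

```bash
python3 - <<'E'
from h import *
Z=93.6
arm.line_to(P(-60,-2,Z),attitude=ATT,speed=10);arm.wait(.1); print(N(arm.get_obs()))
r=arm.line_to(P(-60,-6,Z),attitude=ATT,speed=6,f_stop=2.2); o=arm.get_obs(); print(r,N(o),o['eef_rot'].round(2))
E
```

```text
[27.67, -60.67, -1.92, 92.93, -0.34, 0.81, -4.56, -0.01, 0.05, -0.0, 48.9]
True [28.1, -60.54, -3.53, 92.84, 0.6, 0.38, 2.93, 0.1, -0.2, 0.02, 49.1] [-1.7992e+02 -7.0000e-02  8.2920e+01]
```

```bash
python3 - <<'E'
from h import *
Z=94.3
arm.line_to(P(-60,-2,Z),attitude=ATT,speed=10);arm.wait(.2); print(N(arm.get_obs()))
for y in(-7,3):
    r=arm.line_to(P(-60,y,Z),attitude=ATT,speed=8,f_stop=2.2); o=arm.get_obs(); print(r,N(o),o['eef_rot'].round(2))
    arm.line_to(P(-60,-2,Z),attitude=ATT,speed=10);arm.wait(.2); print(N(arm.get_obs()))
E
```

```text
[28.76, -60.11, -1.99, 94.15, -0.6, -0.99, -5.04, -0.0, 0.03, 0.01, 48.9]
True [29.13, -60.89, -3.55, 93.33, 0.91, -0.17, -4.66, -0.02, 0.02, 0.02, 49.0] [-1.7987e+02 -6.0000e-02  8.2920e+01]
[29.73, -60.07, -2.0, 94.19, 0.41, 0.28, -4.76, -0.01, 0.01, -0.0, 48.9]
True [30.08, -60.71, -0.87, 93.44, -0.12, -1.74, -3.87, -0.36, -0.13, -0.11, 49.4] [-1.7989e+02  3.0000e-02  8.2930e+01]
[30.67, -60.1, -1.93, 94.17, -0.33, 0.69, -4.95, -0.06, -0.1, 0.0, 48.7]
```

```bash
python3 - <<'E'
from h import *
Z=94.0
y=-2.4
arm.line_to(P(-60,y,Z),attitude=ATT,speed=10)
for x in list(range(-54,35,6)):
    r=arm.line_to(P(x,y,Z),attitude=ATT,speed=22,f_stop=5); o=arm.get_obs(); print(r,N(o))
    if r or abs(N(o)[7])>.45: break
E
```

```text
False [31.34, -53.92, -2.38, 93.91, 0.88, 0.64, -4.25, -0.06, 0.03, 0.01, 48.9]
False [31.77, -48.11, -2.39, 93.89, -0.65, -0.66, -4.5, -0.0, 0.2, -0.05, 48.5]
True [32.06, -45.52, -2.02, 92.82, -3.9, 0.51, 4.89, 0.1, 0.5, -0.02, 48.5]
```

```bash
python3 - <<'E'
from h import *
Z=94.0
y=-2.4
arm.line_to(P(-52,y,Z),attitude=ATT,speed=15); arm.wait(.1); print(N(arm.get_obs()))
for x in (-48,-45,-42,-39,-36,-33,-30):
    r=arm.line_to(P(x,y,Z),attitude=ATT,speed=12,f_stop=9); o=arm.get_obs(); print(r,N(o))
    if r or abs(N(o)[7])>.6: break
p,d=snap("scene","s10")
cv2.imwrite('pics/s10c.png',cv2.resize(p[100:290,230:440],None,fx=3,fy=3,interpolation=cv2.INTER_CUBIC))
E
```

```text
[32.71, -51.93, -2.42, 93.94, 0.38, 0.12, -5.17, -0.01, 0.02, -0.07, 48.6]
False [33.19, -48.11, -2.4, 93.89, -0.69, 0.81, -3.85, -0.07, 0.22, -0.08, 48.7]
False [33.59, -45.31, -2.27, 93.89, -4.27, 0.49, -2.59, 0.21, 0.73, -0.03, 48.7]
False [33.99, -42.75, -2.44, 93.85, -6.42, 0.03, -1.6, 0.16, 1.12, 0.06, 48.7]
False [34.39, -40.14, -2.3, 93.56, -5.35, -0.61, -3.21, 0.23, 1.22, 0.01, 49.1]
False [34.79, -37.25, -2.31, 93.3, -6.08, 0.5, -5.02, 0.14, 1.2, 0.07, 48.7]
False [35.19, -33.84, -2.33, 93.34, -4.53, -0.24, -5.96, 0.12, 1.12, -0.01, 48.5]
False [35.59, -30.04, -2.18, 93.82, -2.9, 1.11, -6.01, 0.36, 0.9, -0.09, 48.7]
```

View pics/s10c.png

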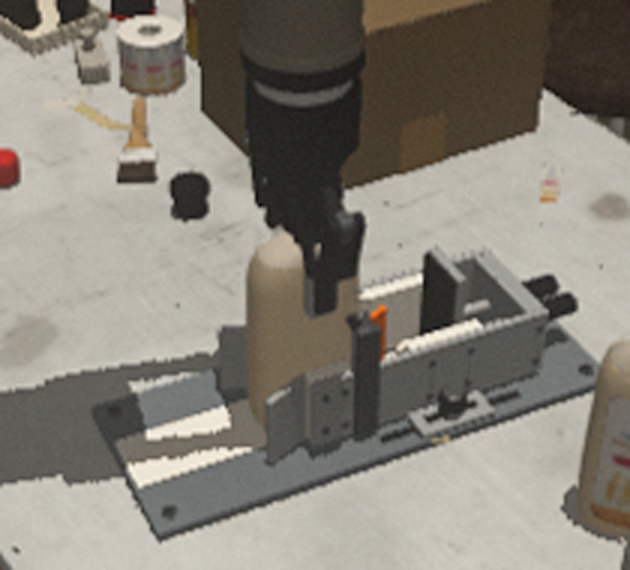

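The near flap, at crop (378,325), has swung inward; resistance peaked at about 6.4 N and is falling. Pushing on to the pad.

```bash
python3 - <<'E'
from h import *
Z=94.0
y=-2.4
for x in (-20,-10,0,10,20,26,30,34,38,42,46):
    r=arm.line_to(P(x,y,Z),attitude=ATT,speed=25 if x<22 else 15,f_stop=7); o=arm.get_obs(); print(r,N(o))
    if r or abs(N(o)[7])>.7: break
E
```

```text
False [36.19, -19.74, -1.79, 94.08, -2.86, 4.04, -6.02, 0.89, 0.67, -0.17, 48.4]
```

```bash
python3 - <<'E'
from h import *
Z=94.0
for x,y in ((-19.7,-1.4),(-15,-1.2),(-10,-1.2)):
    r=arm.line_to(P(x,y,Z),attitude=ATT,speed=10,f_stop=7); arm.wait(.1);o=arm.get_obs(); print(r,N(o))
    if r or abs(N(o)[7])>.9: break
E
```

```text
False [36.55, -19.15, -1.55, 94.23, -1.71, 0.9, -6.5, 0.31, 0.32, 0.02, 48.8]
False [37.27, -14.5, -1.26, 94.11, -0.37, 0.4, -5.63, 0.12, 0.0, -0.03, 48.7]
False [38.02, -10.0, -1.1, 93.93, -1.23, 2.0, -5.16, 0.29, 0.28, -0.04, 48.9]
```

```bash
cat >> h.py <<'E'
def F(n=5):
    f=[]
    for i in range(n): arm.wait(.01); f.append(N(arm.get_obs()))
    return np.mean(f,0)
def go(xs,y,Z,speed,fs,lim=1.0):
    for x in xs:
        r=arm.line_to(P(x,y,Z),attitude=ATT,speed=speed,f_stop=fs); f=F(); print(r,f.round(2).tolist(),round(y,2))
        if r or abs(f[7])>lim: break
        if abs(f[7])>.12: y+=np.clip(f[7]*.9,-.6,.6)
    return y
E
python3 - <<'E'
from h import *
print(go(range(-5,37,5),-0.9,94,20,7))
E
```

```text
False [38.44, -4.57, -0.82, 94.05, -0.35, 1.91, -4.89, 0.38, 0.15, -0.07, 48.76] -0.9
False [38.88, 0.04, -0.67, 93.95, -1.54, 1.23, -4.89, 0.15, 0.55, -0.13, 48.66] -0.55
False [39.33, 5.79, -0.52, 94.14, 0.49, 0.87, -5.4, 0.04, -0.07, -0.0, 48.78] -0.42
False [39.77, 10.34, -0.49, 94.07, 0.3, 0.67, -4.79, -0.04, -0.01, 0.03, 48.64] -0.42
False [40.21, 15.3, -0.45, 94.0, 0.19, 0.06, -5.33, -0.06, -0.02, 0.02, 48.78] -0.42
False [40.65, 20.29, -0.43, 93.99, 0.38, 0.08, -5.3, -0.04, -0.05, 0.01, 48.8] -0.42
False [41.09, 25.31, -0.42, 94.03, 0.31, -0.17, -5.01, -0.05, -0.02, 0.01, 48.68] -0.42
False [41.53, 30.31, -0.42, 94.04, 0.25, 0.02, -4.78, -0.08, -0.02, 0.01, 48.74] -0.42
False [41.98, 35.3, -0.43, 94.02, 0.16, 0.14, -4.82, -0.05, -0.02, 0.0, 48.74] -0.42
-0.42300000000000004
```

```bash
python3 - <<'E'
from h import *
print(go(range(39,56,4),-0.42,94,15,6))
p,d=snap("scene","s11")
cv2.imwrite('pics/s11c.png',cv2.resize(p[100:290,230:440],None,fx=3,fy=3,interpolation=cv2.INTER_CUBIC))
E
```

```text
False [42.43, 38.61, -0.39, 93.93, -3.86, -0.01, -2.98, 0.02, 0.75, -0.05, 48.7] -0.42
False [42.89, 43.17, -0.41, 93.94, -3.02, 0.07, -3.59, 0.08, 0.71, -0.07, 48.8] -0.42
False [43.35, 47.07, -0.43, 93.95, -3.5, 0.13, -3.32, 0.04, 0.83, -0.06, 48.92] -0.42
False [43.81, 50.97, -0.41, 93.97, -4.12, 0.12, -3.03, 0.07, 0.92, -0.07, 48.74] -0.42
False [44.27, 54.91, -0.41, 93.96, -4.4, 0.5, -3.17, 0.07, 0.96, -0.09, 48.8] -0.42
-0.42
```

View pics/s11c.png

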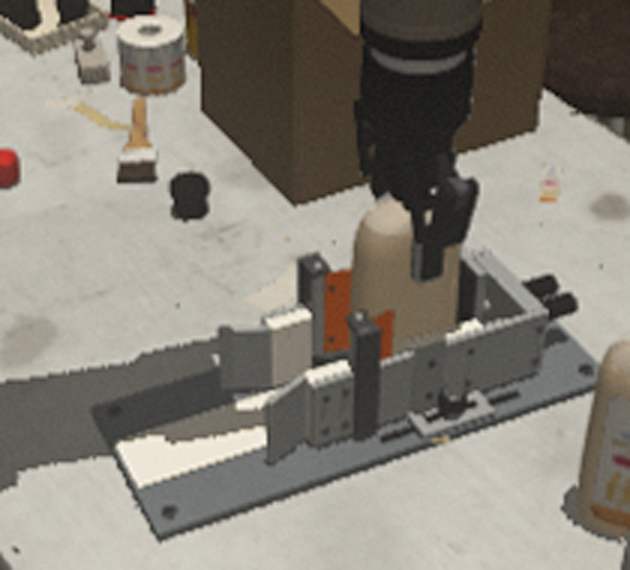

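Both flaps are open alongside the bottle at crop (340,310) and (382,330). The pad was touched near x≈37, so the flaps should shut at about 71 and the hard stop come at about 78.

```bash
python3 - <<'E'
from h import *
print(go([60,65,69,71,73],-0.42,94,14,4.5))
p,d=snap("scene","s12")
cv2.imwrite('pics/s12c.png',cv2.resize(p[100:290,230:440],None,fx=3,fy=3,interpolation=cv2.INTER_CUBIC))
E
```

```text
False [44.87, 59.82, -0.41, 93.98, -4.99, 0.1, -2.79, 0.07, 1.04, -0.07, 48.74] -0.42
False [45.42, 64.69, -0.42, 93.98, -5.61, 0.29, -3.04, 0.07, 1.13, -0.11, 48.78] -0.42
False [45.89, 68.66, -0.42, 93.99, -5.73, 0.39, -2.66, 0.09, 1.14, -0.11, 48.92] -0.42
False [46.22, 70.79, -0.46, 93.97, -5.28, -0.48, -2.69, 0.07, 1.06, -0.01, 48.8] -0.42
False [46.56, 72.71, -0.43, 93.97, -5.71, 0.05, -2.36, 0.11, 1.12, -0.11, 48.82] -0.42
-0.42
```

View pics/s12c.png

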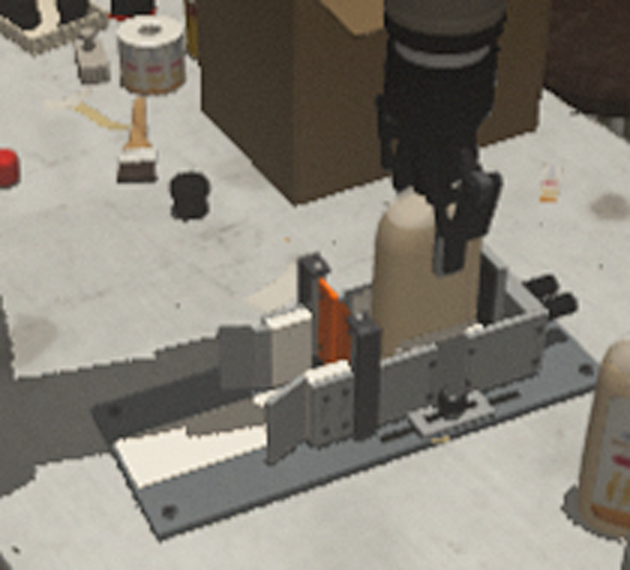

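Both flaps look shut: the orange runs post to post at (335,320), as at the start. Easing back.

```bash
python3 - <<'E'
from h import *
for x in (65,57,51,48):
    r=arm.line_to(P(x,-0.42,94),attitude=ATT,speed=18,f_stop=6); f=F(); print(r,f.round(2).tolist())
for x in (46.5,45.5,44.5,43.5,42.5,41.5):
    if r or f[4]>-1: break
    r=arm.line_to(P(x,-0.42,94),attitude=ATT,speed=8,f_stop=4.5); f=F(); print(r,f.round(2).tolist())
E
```

```text
False [47.24, 64.67, -0.42, 93.97, -5.78, -0.25, -2.78, 0.1, 1.08, -0.12, 48.84]
False [47.88, 56.9, -0.41, 93.97, -4.57, 0.24, -3.89, 0.09, 1.0, -0.09, 48.82]
False [48.4, 50.9, -0.43, 93.98, -4.0, 0.05, -4.29, 0.12, 0.85, -0.08, 48.8]
False [48.76, 47.88, -0.43, 93.99, -4.06, 0.05, -4.34, 0.1, 0.81, -0.09, 48.96]
False [49.13, 46.44, -0.42, 93.99, -3.85, -0.16, -4.43, 0.09, 0.79, -0.1, 48.78]
False [49.45, 45.91, -0.44, 94.03, -0.66, -0.05, -6.1, 0.06, 0.29, -0.08, 48.8]
```

```bash
python3 - <<'E'
from h import *
r=arm.line_to(P(45.9,-0.42,91.5),attitude=ATT,speed=5,f_stop=3); f=F(); print(r,f.round(2).tolist())
p,d=snap("scene","s13")
cv2.imwrite('pics/s13c.png',cv2.resize(p[100:290,230:440],None,fx=3,fy=3,interpolation=cv2.INTER_CUBIC))
E
```

```text
True [49.74, 45.59, -0.38, 93.13, 2.11, -0.37, 0.96, -0.05, -0.29, -0.11, 48.7]
```

View pics/s13c.png

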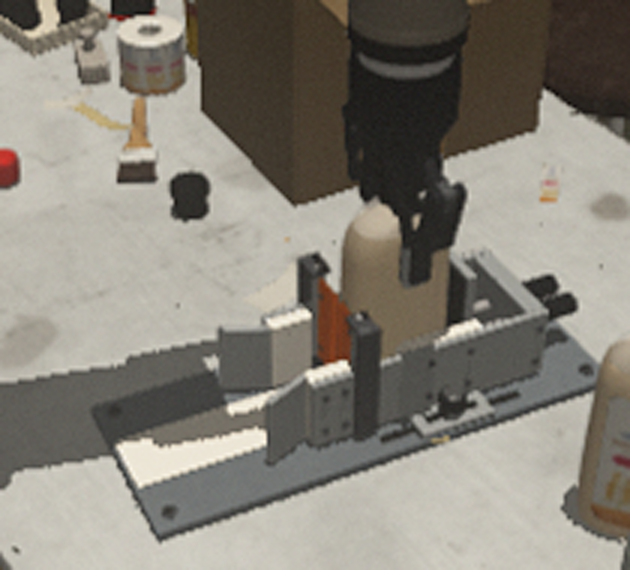

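The bottle stands on the strip between the shut gate and the pad. Releasing gently.

```bash
python3 - <<'E'
from h import *
arm.grip(45,grip_force=20); arm.wait(.1); print(F(3).round(2).tolist())
arm.grip(80); arm.wait(.2); print(F(3).round(2).tolist())
o=arm.get_obs()['tcp_pos']
snap("scene","s14a")
r=arm.line_to([o[0],o[1],o[2]+20],attitude=ATT,speed=30,f_stop=4); print(r,F(3).round(2).tolist())
if not r:
    arm.line_to([o[0],o[1],o[2]+190],attitude=ATT,speed=120)
    arm.line_to([380,60,o[2]+190],speed=200)
arm.wait(.2)
p,d=snap("scene","s14");t,_=snap("top","t14")
cv2.imwrite('pics/s14c.png',cv2.resize(p[100:290,230:440],None,fx=3,fy=3,interpolation=cv2.INTER_CUBIC))
cv2.imwrite('pics/t14c.png',cv2.resize(t[105:280,270:440],None,fx=3.4,fy=3.4,interpolation=cv2.INTER_CUBIC))
for c in("scene","top"):
    print([(np.round((np.array(x["at"])-O)@np.stack([EX,EY,[0,0,1]],1),1).tolist(),round(x["p"],2)) for x in finder.spot_point("bottle_mid",c)])
print(arm.get_obs()['clock'])
E
```

```text
[50.14, 45.52, -0.36, 92.87, 3.71, 0.17, 6.25, -0.13, -0.55, -0.12, 48.53]
[50.78, 43.6, -0.13, 91.24, 0.57, -0.17, -0.06, 0.02, -0.02, 0.0, 80.13]
False [51.68, 43.45, -0.11, 111.09, 0.05, 0.12, -0.02, -0.01, 0.01, -0.01, 80.1]
[([46.9, 2.5, 84.0], 0.71), ([-124.1, -0.5, 15.6], 0.64)]
[([47.8, 4.3, 86.8], 0.72), ([130.5, -199.0, 1.4], 0.61)]
55.3083
```

View pics/s14c.png

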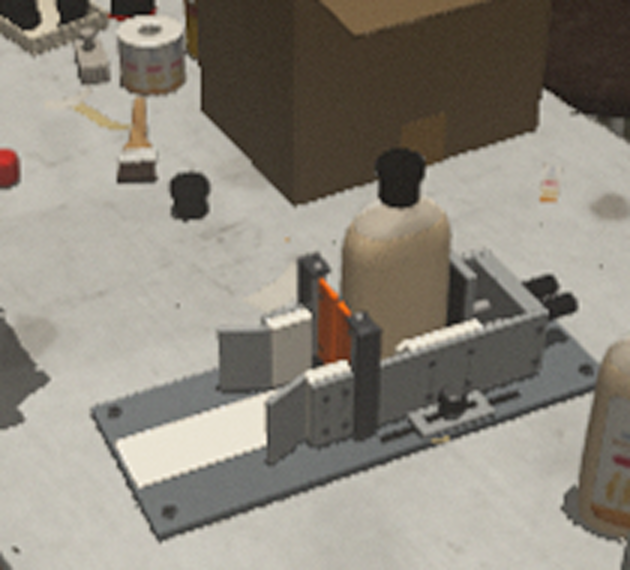

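View pics/t14c.png

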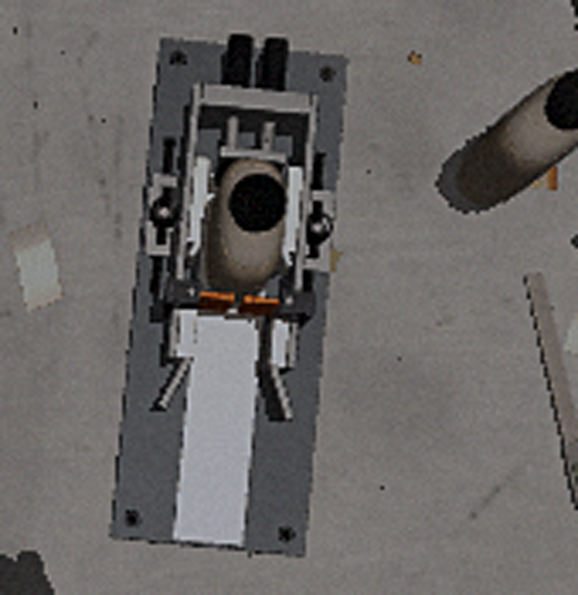

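Both flaps are shut at top-crop (217,300) and (262,304), and the bottle stands upright behind them at (245,230), with the cap and labelled bottle untouched. Handing in.

```bash
python3 - <<'E'
from h import *
arm.close_job(); print(arm.get_obs()['clock'])
E
```

```text
the job is handed in; nothing more can be done
the job is handed in; nothing more can be done
```

The plain bottle is standing in the nest between the spring pad and the shut gate, the gripper is clear, and I handed the job in at about 55 s of the 72 s allowed. The system gives no verdict.

**What I did:** I set the bottle down in the mouth and felt for the rails, correcting sideways by force. I pushed it through the gate (about 6.4 N at most) and pressed the pad in until the flaps shut (about 5.8 N). Then I eased it back at 18 mm/s or less onto the gate, set it on the strip and let go.

**Last checks:**
- **Gate:** the top picture shows both flaps shut.
- **Bottle:** it stands upright, about 47 mm past the nominal gate line and 2–4 mm off the lane's axis by the network, within the limits.
- **Labelled bottle and loose cap:** both look untouched in the pictures; I did not measure them again.

**What disagreed or went wrong:**
- **Gripper:** in the pictures the fingertips sat about 40 mm farther back than the stated tool frame. My first grasp therefore closed on the shoulder at 40 mm width, so I put the bottle down and regripped lower on the body, at about 49 mm.
- **Rail contact:** I touched the left rail at the flare and the right side near the gate, with wrist side forces up to about 4 N and a brief push down on the strip of about 11 N. All stayed well under 25 N.
- **Strip:** after the set-down I carried the bottle about 1 mm above the strip through most of the lane, because the arm sagged nearly 1 mm at force stops. I set it back on the strip before releasing.

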